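# Turn the recipe leaf over its spine

### The arm

A 6-joint arm with a two-finger parallel gripper is mounted at the origin on the work surface. World frame = base frame: x ahead of the robot, y to its left, z up, the work surface at z = 0. Lengths are in m, angles in rad, forces in N, time in s.
With the tool pointing down it reaches from about 0.4 to 0.825 m from the base axis. Payload 7 kg.
Tool frame: the origin (TCP) lies midway between the tips of the shut fingers; the grasp point (between the pads) lies 19 mm behind it (r.tcp_to_grasp is the distance from the TCP to the grasp point, in m); z points along the fingers, y is the line along which they close (so a half turn about z gives the same grasp; the last joint's range is limited). The gripper opens to 85 mm and grips with 20 to 120 N. Pads are 22 mm wide; open, the fingers measure 114 mm over their backs; the gripper's body (76 mm by 85 mm) begins 54 mm behind the grasp point. The pads swing forward as they close: fully open they stand 13 mm farther back than shut.
Start: joints at [1.6, 0.359, 0.012, 0, -1.224, -0.288], TCP at [0.173, 0.652, 0.231] pointing down, gripper open.
Joint ranges: [-3.07, 3.07], [-1.43, 2.12], [-1.02, 1.25], [-3.03, 1.67], [-3.05, -0], [-3.03, 3.03]. Speed limits (rad/s): [2.39, 2.39, 3.01, 3.14, 3.14, 3.14].

### API

Orientations are given as a unit quaternion [w, x, y, z].
In Python, from bench import r gives the robot as it stands.
- The arm moves only by the shell command python3 -m jog 'ROWS' [OPENING]. ROWS is JSON, a list of rows, each a list of 2 entries, a list of its own where there are three numbers: the shift along the tool's x, y, z scaled (see below), then the turn, a rotation vector about the tool's x, y, z scaled (see below). A call has 1 to 12 rows; each row is the pose to reach, as a shift and turn from the pose commanded when the call began, along the tool's axes at that moment, turning the shorter way round; what a row does not reach only later rows make up. The controller multiplies each number of a shift by 0.12 m and each number of a turn by 180 degrees. A row lasts 1/12 s, in which the tool goes at most 41.7 mm and 7.16 degrees, less where a joint would pass 70% of its speed; a pose out of reach is approached as far as the arm can. A call with a number of a shift or a turn outside -1 to 1 is refused whole. A call with a gripper value outside its range is refused whole. OPENING is the finger opening in mm, from 0 to 85.4, set as the call begins (- or left out, the last holds). The fingers move at their own pace and stop on an object; the grip force is fixed at half the most. Time passes only in rows, so rows that repeat a pose let the fingers close. It gives the time, the measured TCP pose, the force, the opening and the grip force at its end, in the units of the state.
- r.observe(): the state, without advancing time (a new reading comes with each control period).
- r.capture(name): name is "side" or "top"; returns the picture (400x640x3 uint8, red, green, blue); there is no depth.
- r.calibration(name): a dict with "vertical_fov" (degrees; the focal length in pixels is half the picture's height over the tangent of half this angle, whatever the lens; pixels are square), "cx", "cy" (the principal point, pixels), "distortion" ([k1, k2, p1, p2, k3] as OpenCV has them; the pictures are not rectified), "xyz" and "rotation" of the camera in the world. Camera axes: x right, y up, looking along -z (the intrinsics and any distortion apply to the point x, -y, -z); pixel columns grow to the right and rows downward; lengths in m; the calibration is good to about 2 mm. A picture is of the moment at which its call begins. calibration takes no time and is no camera call.
- r.hand_in(): hands the job in; it is judged then, once.
Trained networks look in the newest picture that a camera, given by its name, has taken for a name from the list of things; names that differ only in an ending like _2 or _b are one class to them, and where a whole thing is asked for, a point or a joint stands for the part that bears it (a point fixed in the world has none). Each returns a list of dicts, best first, with "confidence" (0 to 1); they miss things now and then, are a little off and sometimes report something else, mostly with a low value. They report only what shows in the picture. A call takes as long as a camera call.
- r.look_for(target, camera): "at" ([column, row] in pixels, amid what is visible of it).
- r.silhouettes(target, camera): "pixels" (400x640 bool, what is visible of it) and "at" ([column, row] in pixels, amid what is visible of it).
- r.pinpoint(target, camera): "at" ([column, row] in pixels: a listed point, or the origin of a listed thing).
The state is a dict: "time_s": time; "joint_pos": joint angles; "joint_velocities": joint speeds; "joint_torque": joint torques, N m; "ee_pos": TCP position; "ee_rot": TCP orientation; "contact_force": force on the tool from outside, world axes, zero at the start; "torque": the same for the moment, N m; "width": finger opening in m; "grasp_force": force on a finger pad.
Only numpy, scipy, OpenCV 4.12 (cv2) and the standard library are available. Lean on these libraries where they do the work, as an engineer would, in place of code of your own. Each camera call takes 0.05 s, during which the arm holds its last target. There are 200 camera calls.

### The job

On the V-shaped wooden recipe stand, turn the stiff leaf from the cream side over its brass spine and press it down until it lies flat against the board on the other side, teal face up. Push it gently with the fingers, without flinging it or leaning hard on it; pinch nothing and pick nothing up, and leave everything else on the ledge where it stands.

Things in the scene. Friction and masses are not known exactly. Their poses are not given: they have to be found in the camera images.
- stand: wooden recipe stand fixed to the ledge: a shallow V of two boards rising 30 degrees either side of a low brass spine. Origin: centre of its underside, on the ledge. Its x axis is level along the spine; y is level, to the side where the leaf starts; z up. Boards 150 mm along the spine, outer edges at y = +-105 mm, 105 mm above the ledge. Base 160 x 220 mm, 12 mm thick
- spine (a point): middle of the spine, which is the hinge axis: 45 mm straight above the stand's origin
- leaf (a joint): turn of the leaf about the spine, rad. 0: on the +y board, rising outward at 0.524 rad above level, cream face up (angle above level = 0.524 + value); 1.047: upright; 2.094: flat on the -y board (firm stop), teal face up. Starts at 0 to 0.35. The hinge is stiff: the leaf stays where it is left; turning it takes about 1 to 4 N at the free edge
- leaf_edge (a point): middle of the leaf's free edge, 150 mm from the hinge axis; y axis points from spine to edge, x along the spine. The leaf is a flat rigid plate, 140 mm along the spine, from 8 to 150 mm from the hinge axis, 6 mm thick (3 mm either side of the plane through the axis). It overhangs the board's outer edge by 30 mm, so a finger can push its edge from outside
- pan: black steel paella pan, 280 mm across, 45 mm high, two red loop handles; loose bystander, origin at the centre of its underside
- bowl: yellow ceramic bowl, 160 mm across, 70 mm high; loose bystander, origin at the centre of its underside
- canister: clear acrylic canister of rice with a grey snap lid, 94 mm across, 148 mm high; loose bystander, origin at the centre of its underside
- mill: dark wooden pepper mill, 56 mm across, 175 mm high; loose bystander, origin at the centre of its underside
- oil: green glass oil bottle, 64 mm across, 210 mm high; loose bystander, origin at the centre of its underside
- spice: small amber spice jar, 44 mm across, 70 mm high, standing beyond the far end of the stand's spine; loose bystander, origin at the centre of its underside
- salt: small blue ceramic salt cup, 60 mm across, 45 mm high, standing beyond the far end of the stand's spine; loose bystander, origin at the centre of its underside

How it is judged:
By the outcome, as a careful person would: the job done as asked, in the order asked, and still so for the second after the job is handed in, with the robot touching nothing.
It also fails if it takes over 38 s, if anything falls off the work surface, if the arm or the gripper's body presses on something with over 40 N, if the wrist force passes 120 N, or if a joint passes its speed limit or range.

## Working session

There is one attempt and no reset: what is moved stays moved. The work goes in short steps, Python scripts to look and compute and a shell command to move; the robot and the scene stay as the last step left them, time stands still between calls to the robot, and variables do not carry over. Pictures are saved under pics/ and viewed, at most 10 in all, crops included, and the job is handed in when it is done.

```bash
mkdir -p pics; ls; python3 - <<'E'
from bench import r
import cv2,numpy as np
a=r.capture("side");b=r.capture("top")
cv2.imwrite("pics/s0.png",a[:,:,::-1]);cv2.imwrite("pics/t0.png",b[:,:,::-1])
for c in("side","top"):
  print(c,r.calibration(c))
  for t in("stand","spine","leaf_edge","spice","salt","pan","bowl","canister","mill","oil"):
    print(t,[(np.round(d["at"],1),round(d["confidence"],2)) for d in r.pinpoint(t,c)[:2]])
print(r.observe())
E
```

```text
pics
side {'vertical_fov': 52.96352195969645, 'cx': 317.2059575061768, 'cy': 196.92546127821714, 'distortion': array([-0.04682502,  0.        ,  0.        ,  0.        ,  0.        ]), 'xyz': array([ 0.53371418, -0.94191747,  0.95215514]), 'rotation': array([ 0.91208023,  0.40775167, -0.02110956, -0.03745152])}
stand []
spine [(array([281.4, 232.9]), 0.62)]
leaf_edge [(array([284.9, 182.2]), 0.65)]
spice [(array([323.2, 232.6]), 0.81), (array([290.4, 136.4]), 0.73)]
salt [(array([317.8, 253.2]), 0.94)]
pan [(array([306.7, 387.9]), 0.62)]
bowl [(array([291.8, 137.9]), 0.65)]
canister [(array([364.9, 223.3]), 0.82)]
mill [(array([357. , 186.1]), 0.79), (array([319.5, 255.5]), 0.73)]
oil [(array([369.3, 250.8]), 0.64), (array([356.7, 189. ]), 0.26)]
top {'vertical_fov': 52.7370934720321, 'cx': 323.3628394652434, 'cy': 201.71760346408038, 'distortion': array([-0.0232178,  0.       ,  0.       ,  0.       ,  0.       ]), 'xyz': array([0.3395288 , 0.00277926, 1.674532  ]), 'rotation': array([-0.70141546, -0.06163905,  0.05141648,  0.70821842])}
stand [(array([350.4, 225. ]), 0.86)]
spine [
[... 396 characters left out ...]
rray([ 1.60007692e+00,  3.58612539e-01,  1.18927644e-02, -1.75738985e-05,
       -1.22410181e+00, -2.88098357e-01]), 'joint_velocities': array([-2.43955966e-04, -2.74991753e-04, -4.42996779e-04, -7.60837474e-04,
        3.83412387e-05,  1.01967991e-03]), 'joint_torque': array([ 1.14268063e-03, -5.83000088e+01,  2.93660742e+01,  6.94164723e+00,
       -7.15384085e-04, -2.76572685e-06]), 'ee_pos': array([0.17276543, 0.65248614, 0.2312878 ]), 'ee_rot': array([ 1.37754875e-05,  9.91637964e-01, -1.29050949e-01, -6.16469346e-06]), 'contact_force': array([0.36902967, 0.99172483, 0.20571763]), 'torque': array([ 0.04135434,  0.00882358, -0.04676714]), 'grasp_force': 0.0, 'width': 0.08541143238330402}
```

View pics/s0.png

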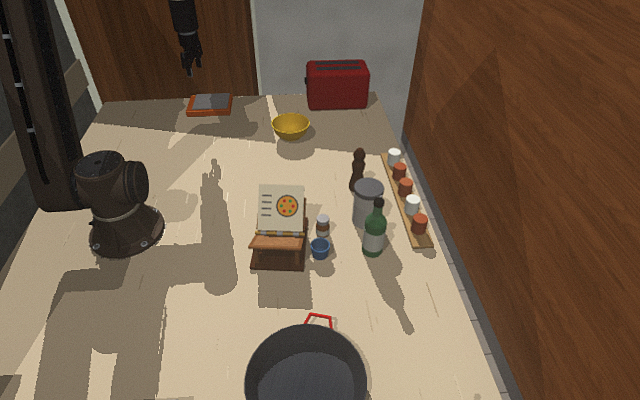

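View pics/t0.png

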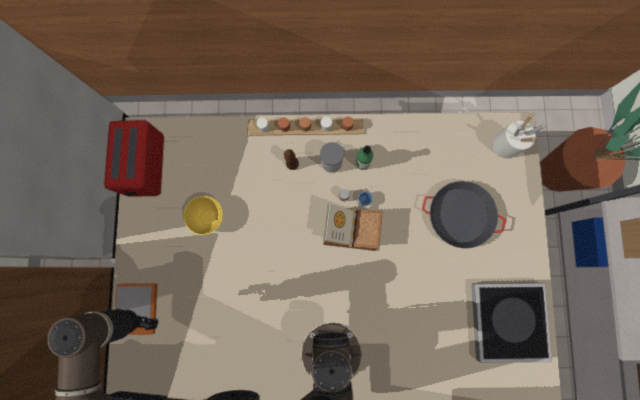

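The side view shows the cream leaf at about (282,208), with the spine at (281,233) and the bare board nearer the camera. In the top view the leaf is at (340,225), the bare board at (368,229), and the spice jar and salt cup are at (345,196) and (365,199), beyond the spine's far end (+x). Next I'll fit the stand pose and leaf angle to the silhouettes.

```bash
cat > h.py <<'E'
from bench import r
import numpy as np,cv2
from scipy.spatial.transform import Rotation as R
def q(w): return R.from_quat([w[1],w[2],w[3],w[0]])
def cam(c):
  k=r.calibration(c);f=200/np.tan(np.radians(k["vertical_fov"])/2)
  K=np.array([[f,0,k["cx"]],[0,f,k["cy"]],[0,0,1.]]);M=np.diag([1,-1,-1])@q(k["rotation"]).as_matrix().T
  return K,np.array(k["distortion"]),M,np.array(k["xyz"])
C={c:cam(c) for c in("side","top")}
def proj(P,c):
  K,d,M,t=C[c];return cv2.projectPoints(np.asarray(P,float).reshape(-1,3),cv2.Rodrigues(M)[0],-M@t,K,d)[0].reshape(-1,2)
def onplane(px,c,z):
  K,d,M,t=C[c];u=cv2.undistortPoints(np.array([[px]],float),K,d)[0,0];v=M.T@[u[0],u[1],1];return t+v*(z-t[2])/v[2]
def W(P,p): 
  P=np.asarray(P,float);return R.from_euler("z",p[2]).apply(P)+[p[0],p[1],0]
def leaf(p):
  a=.5236+p[3];u=np.array([0,np.cos(a),np.sin(a)]);n=np.array([0,-np.sin(a),np.cos(a)])
  return W([[x,0,.045]+s*u+h*n for x in(-.07,.07) for s in(.008,.15) for h in(-.003,.003)],p)
def fill(P,c,S=4):
  m=np.zeros((400*S,640*S),np.uint8);h=cv2.convexHull(((proj(P,c)+.5)*S-.5).astype(np.float32)).round().astype(int);cv2.fillConvexPoly(m,h,1);return cv2.resize(m.astype(np.float32),(640,400),interpolation=cv2.INTER_AREA)
E
cat > fit.py <<'E'
from h import *
from scipy.optimize import minimize
def run(p0):
  T={}
  for c in C:
    r.capture(c)
    for t in("leaf","stand"):
      L=r.silhouettes(t,c);print(c,t,[(np.round(d["at"]),round(d["confidence"],2),d["pixels"].sum()) for d in L[:2]])
      if L and L[0]["confidence"]>.4:T[c,t]=L[0]["pixels"].astype(np.float32)
  def cost(p):
    return sum(np.abs(fill(leaf(p),c)-m).sum() for (c,t),m in T.items() if t=="leaf")
  best=None
  for a in p0[3]:
    s=np.array([.015,.015,.1,.15]);b=np.array([*p0[:3],a])
    for _ in range(2):
      o=minimize(cost,b,method="Nelder-Mead",options=dict(initial_simplex=np.vstack([b]+[b+s*e for e in np.eye(4)]),xatol=2e-4,fatol=.2,maxiter=250));b=o.x
    print(np.round(o.x,4),o.fun)
    if best is None or o.fun<best.fun:best=o
  return best.x,T
if __name__=="__main__":
  o=onplane([350.4,225],"top",0);print(o)
  p,T=run([o[0],o[1],0,[.05,.25]]);np.save("p.npy",p)
  print("spine px",proj(W([[0,0,.045]],p),"side"),"edge",[proj(leaf(p)[[2,3,6,7]].mean(0),c) for c in C])
  for t,px,z in(("spice",[345,196],.07),("salt",[365,199],.045),("oil",[365,154],.15),("canister",[331.5,157],.13),("mill",[291,158],.1)):print(t,onplane(px,"top",z),)
  out=[]
  for c in C:
    I=r.capture(c)[:,:,::-1].copy();S=6;x0,y0=(235,165) if c=="side" else (300,170)
    I=cv2.resize(I[y0:y0+110,x0:x0+110],None,fx=5,fy=5,interpolation=cv2.INTER_CUBIC)
    E=[leaf(p)[[1,3,7,5]],W([[-.075,-.105,.105],[.075,-.105,.105],[.075,0,.045],[-.075,0,.045]],p),W([[-.08,-.11,0],[.08,-.11,0],[.08,.11,0],[-.08,.11,0]],p)]
    for e,k in zip(E,((0,0,255),(0,255,0),(255,0,255))):
      cv2.polylines(I,[((proj(e,c)-[x0,y0]+.5)*5).round().astype(int)],True,k,1)
    out.append(I[:,:395])
  cv2.imwrite("pics/fit0.png",np.hstack(out))
E
python3 fit.py
```

```text
[ 0.51060988 -0.08579795  0.        ]
side leaf [(array([281., 207.]), 0.63, np.int64(2182))]
side stand [(array([280., 229.]), 0.83, np.int64(4316))]
top leaf [(array([339., 222.]), 0.95, np.int64(956)), (array([362., 156.]), 0.5, np.int64(345))]
top stand [(array([352., 223.]), 0.95, np.int64(2219))]
[ 0.498  -0.0891 -0.1297  0.3215] 224.25
[ 0.4983 -0.0887 -0.122   0.3203] 223.5
spine px [[279.7110009 232.9138699]] edge [array([[281.15025229, 184.22753399]]), array([[327.0880558 , 221.05194609]])]
spice [ 0.62110758 -0.06255804  0.07      ]
salt [ 0.6121333  -0.14513054  0.045     ]
oil [ 0.77242744 -0.14007421  0.15      ]
canister [ 0.76750854 -0.00951963  0.13      ]
mill [0.77375147 0.15348612 0.1       ]
```

View pics/fit0.png

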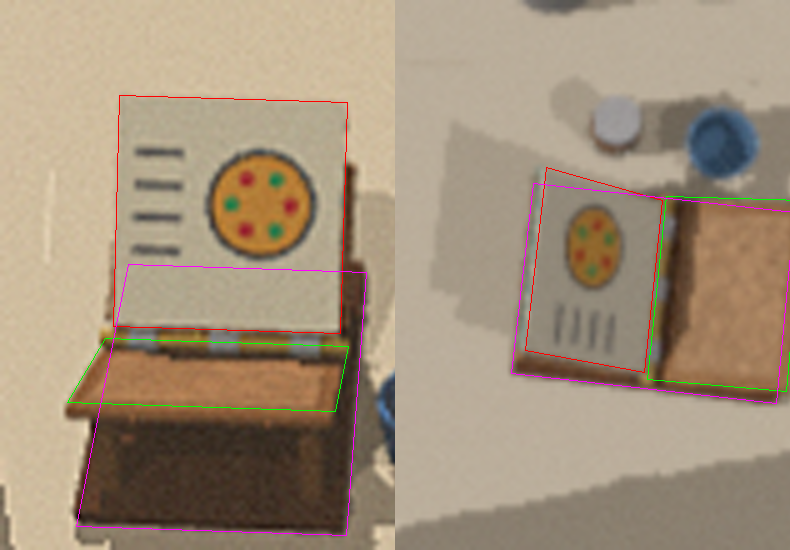

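The fit is good: spine at about (0.497, -0.089), yaw about -0.13, leaf about 0.32. I'll approach with the fingers shut, to the outside of the leaf's edge.

```bash
python3 -m jog '[[[0.35,0.35,0],[0,0,0]],[[0.6,0.6,0],[0,0,0]],[[0.85,0.85,0],[0,0,0]],[[1,1,0],[0,0,0]]]' 0
python3 -m jog '[[[0.25,0.25,0],[0,0,0]],[[0.5,0.5,0],[0,0,0]],[[0.75,0.75,0],[0,0,0]],[[1,1,0],[0,0,0]]]'
python3 -m jog '[[[0.25,0.25,0],[0,0,0]],[[0.5,0.5,0],[0,0,0]],[[0.75,0.75,0],[0,0,0]],[[1,1,0],[0,0,0]]]'
python3 -m jog '[[[0.25,0.25,0],[0,0,0]],[[0.5,0.5,0],[0,0,0]],[[0.75,0.75,0],[0,0,0]],[[0.9,0.85,0],[0,0,-0.041]],[[0.9,0.85,0],[0,0,-0.041]],[[0.9,0.85,0],[0,0,-0.041]]]'
cat > st.py <<'E'
from h import *
p=[.497,-.089,-.13];s=r.observe()
print(s["time_s"],"stand-frame tcp",np.round(R.from_euler("z",-p[2]).apply(s["ee_pos"]-[p[0],p[1],0]),4),"yaw",q(s["ee_rot"]).as_matrix()[:,0].round(3),"F",s["contact_force"].round(2),s["width"])
E
python3 st.py
```

```text
time_s: 1.83
ee_pos: [0.257, 0.5068, 0.2311]
ee_rot: [0.0, 0.992, -0.129, 0.0]
contact_force: [1.1, 0.2, 0.5]
width: 0.039
grasp_force: 0.0
time_s: 2.17
ee_pos: [0.3409, 0.3625, 0.2317]
ee_rot: [-0.0, 0.992, -0.129, 0.0]
contact_force: [1.0, 0.9, 0.1]
width: -0.0001
grasp_force: 0.0
time_s: 2.5
ee_pos: [0.4246, 0.2184, 0.2319]
ee_rot: [-0.001, 0.992, -0.129, 0.0]
contact_force: [0.7, -0.1, -0.2]
width: 0.0001
grasp_force: 0.0
time_s: 3.0
ee_pos: [0.5028, 0.0927, 0.2311]
ee_rot: [0.0, 0.998, -0.067, -0.0]
contact_force: [-0.2, -0.2, -0.2]
width: -0.0001
grasp_force: 0.0
3.0 stand-frame tcp [-0.0178  0.1809  0.2311] yaw [ 0.991 -0.133 -0.   ] F [-0.23 -0.19 -0.21] -0.00013104691207212543
```

```bash
python3 -m jog '[[[0.1,0.1,0.2],[0,0,0]],[[0.15,0.15,0.4],[0,0,0]],[[0.15,0.15,0.65],[0,0,0]],[[0.15,0.15,0.88],[0,0,0]],[[0.15,0.15,0.88],[0,0,0]]]'
python3 -m jog '[[[0,0.04,0],[0,0,0]],[[0,0.08,0],[0,0,0]],[[0,0.12,0],[0,0,0]],[[0,0.16,0],[0,0,0]],[[0,0.2,0],[0,0,0]],[[0,0.24,0],[0,0,0]],[[0,0.28,0],[0,0,0]],[[0,0.32,0],[0,0,0]]]'
python3 st.py
```

```text
time_s: 3.42
ee_pos: [0.5142, 0.0734, 0.121]
ee_rot: [0.002, 0.998, -0.066, -0.004]
contact_force: [-0.5, -0.8, -0.2]
width: 0.0001
grasp_force: 0.0
time_s: 4.08
ee_pos: [0.5129, 0.0352, 0.126]
ee_rot: [-0.0, 0.998, -0.065, 0.0]
contact_force: [-0.2, -0.2, 1.4]
width: 0.0001
grasp_force: 0.0
4.0833 stand-frame tcp [-0.0003  0.1252  0.126 ] yaw [ 0.992 -0.13   0.   ] F [-0.18 -0.21  1.4 ] 6.682872756234901e-05
```

```bash
python3 - <<'E'
from bench import r
import cv2,numpy as np
o=[]
for c,x0,y0 in(("side",235,130),("top",290,165)):
  o.append(cv2.resize(r.capture(c)[y0:y0+130,x0:x0+95,::-1],None,fx=4,fy=4))
cv2.imwrite("pics/c1.png",np.hstack(o))
E
```

```text
(no output)
```

View pics/c1.png

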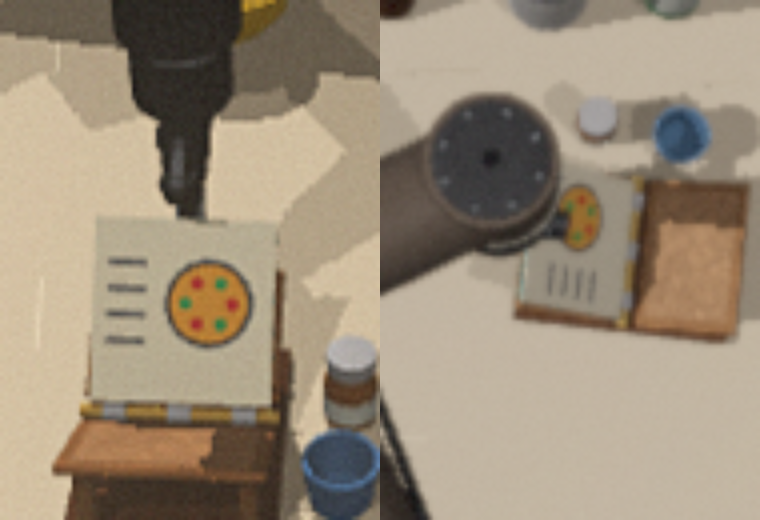

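```bash
python3 - <<'E'
from h import *
s=r.observe();p=s["ee_pos"];p0=np.load("p.npy")
for z in(.126,.16,.2,.25):
  for c,x0,y0,k in(("side",235,130,0),("top",290,165,380)):print(z,c,((proj([p[0],p[1],z],c)[0]-[x0,y0])*4+[k,0]).round())
E
```

```text
0.126 side [189. 227.]
0.126 top [503. 226.]
0.16 side [187. 194.]
0.16 top [502. 222.]
0.2 side [184. 153.]
0.2 top [501. 217.]
0.25 side [181. 100.]
0.25 top [500. 210.]
```

The tip is just outside the leaf's free edge: the side crop puts it at (189,227), right behind the edge at row 215. I'll push the leaf gently upright.

```bash
python3 -m jog '[[[0,0.04,-0.02],[0,0,0]],[[0,0.07,-0.03],[0,0,0]],[[0,0.11,-0.05],[0,0,0]],[[0,0.14,-0.06],[0,0,0]],[[0,0.18,-0.08],[0,0,0]],[[0,0.21,-0.09],[0,0,0]],[[0,0.25,-0.11],[0,0,0]],[[0,0.28,-0.12],[0,0,0]],[[0,0.32,-0.14],[0,0,0]],[[0,0.35,-0.15],[0,0,0]],[[0,0.39,-0.17],[0,0,0]],[[0,0.42,-0.18],[0,0,0]]]'
python3 st.py
python3 -m jog '[[[0,0.04,-0.01],[0,0,0]],[[0,0.08,-0.03],[0,0,0]],[[0,0.12,-0.04],[0,0,0]],[[0,0.16,-0.06],[0,0,0]],[[0,0.2,-0.07],[0,0,0]],[[0,0.24,-0.09],[0,0,0]],[[0,0.28,-0.1],[0,0,0]],[[0,0.32,-0.12],[0,0,0]],[[0,0.36,-0.13],[0,0,0]],[[0,0.4,-0.13],[0,0,0]],[[0,0.44,-0.13],[0,0,0]],[[0,0.48,-0.13],[0,0,0]]]'
python3 st.py
python3 - <<'E'
from bench import r
import cv2,numpy as np
o=[]
for c,x0,y0 in(("side",235,130),("top",290,165)):
  o.append(cv2.resize(r.capture(c)[y0:y0+130,x0:x0+95,::-1],None,fx=4,fy=4))
cv2.imwrite("pics/c2.png",np.hstack(o))
E
```

```text
time_s: 5.18
ee_pos: [0.5062, -0.0149, 0.1475]
ee_rot: [0.0, 0.998, -0.065, -0.0]
contact_force: [0.5, 1.8, 1.2]
width: -0.0001
grasp_force: 1.0
5.1833 stand-frame tcp [-0.0005  0.0747  0.1475] yaw [ 0.992 -0.13  -0.   ] F [0.49 1.82 1.16] -0.0001038722529392115
time_s: 6.18
ee_pos: [0.499, -0.0718, 0.1631]
ee_rot: [-0.0, 0.998, -0.065, 0.0]
contact_force: [0.7, 0.9, 1.1]
width: -0.0002
grasp_force: 0.5
6.1833 stand-frame tcp [-0.0002  0.0173  0.1631] yaw [ 0.992 -0.13   0.   ] F [0.72 0.9  1.11] -0.00020962384667193542
```

View pics/c2.png

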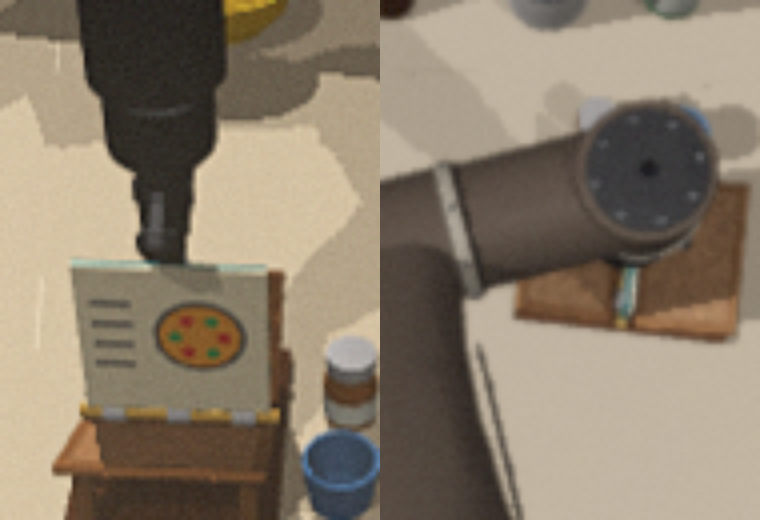

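The leaf is almost upright, with the top edge at side-crop (170,265) and nearly edge-on in the top view at (627,290). I'll carry it over.

```bash
python3 -m jog '[[[0,0.04,0],[0,0,0]],[[0,0.08,0],[0,0,0]],[[0,0.12,0],[0,0,0]],[[0,0.16,0.01],[0,0,0]],[[0,0.21,0.02],[0,0,0]],[[0,0.25,0.02],[0,0,0]],[[0,0.29,0.03],[0,0,0]],[[0,0.33,0.05],[0,0,0]],[[0,0.37,0.06],[0,0,0]],[[0,0.42,0.08],[0,0,0]],[[0,0.46,0.1],[0,0,0]],[[0,0.5,0.11],[0,0,0]]]'
python3 st.py
python3 -m jog '[[[0,0.03,0.02],[0,0,0]],[[0,0.06,0.04],[0,0,0]],[[0,0.09,0.06],[0,0,0]],[[0,0.12,0.08],[0,0,0]],[[0,0.15,0.1],[0,0,0]],[[0,0.18,0.13],[0,0,0]],[[0,0.21,0.16],[0,0,0]],[[0,0.24,0.19],[0,0,0]],[[0,0.27,0.21],[0,0,0]],[[0,0.3,0.23],[0,0,0]],[[0,0.32,0.25],[0,0,0]],[[0,0.34,0.27],[0,0,0]]]'
python3 st.py
```

```text
time_s: 7.28
ee_pos: [0.4909, -0.1314, 0.1492]
ee_rot: [-0.0, 0.998, -0.065, -0.0]
contact_force: [0.3, 0.7, -1.5]
width: -0.0003
grasp_force: 0.4
7.2833 stand-frame tcp [-0.0006 -0.0428  0.1492] yaw [ 0.992 -0.13  -0.   ] F [ 0.25  0.74 -1.46] -0.0002734696698414133
time_s: 8.28
ee_pos: [0.4857, -0.1715, 0.117]
ee_rot: [-0.0, 0.998, -0.065, -0.0]
contact_force: [-0.3, 1.1, -0.2]
width: 0.0001
grasp_force: 0.3
8.2833 stand-frame tcp [-0.0005 -0.0833  0.117 ] yaw [ 0.992 -0.13  -0.   ] F [-0.35  1.07 -0.21] 0.00012039375608328425
```

Now I'll press down in small steps and watch the force.

```bash
python3 -m jog '[[[0,0.01,0.02],[0,0,0]],[[0,0.02,0.04],[0,0,0]],[[0,0.03,0.06],[0,0,0]],[[0,0.03,0.07],[0,0,0]],[[0,0.03,0.07],[0,0,0]]]'
python3 st.py
python3 -m jog '[[[0,0,0.01],[0,0,0]],[[0,0,0.02],[0,0,0]],[[0,0,0.03],[0,0,0]],[[0,0,0.03],[0,0,0]]]'
python3 st.py
```

```text
time_s: 8.7
ee_pos: [0.4852, -0.1749, 0.1086]
ee_rot: [0.0, 0.998, -0.065, -0.0]
contact_force: [-0.9, 0.8, 0.2]
width: 0.0002
grasp_force: 0.0
8.7 stand-frame tcp [-0.0006 -0.0867  0.1086] yaw [ 0.992 -0.13  -0.   ] F [-0.94  0.79  0.17] 0.00021457780736739356
time_s: 9.03
ee_pos: [0.4854, -0.1748, 0.1052]
ee_rot: [-0.0, 0.998, -0.065, 0.0]
contact_force: [0.4, 0.7, 0.2]
width: 0.0004
grasp_force: 0.1
9.0333 stand-frame tcp [-0.0004 -0.0866  0.1052] yaw [ 0.992 -0.13   0.   ] F [0.43 0.69 0.19] 0.00042553509898225414
```

```bash
python3 -m jog '[[[0,0,0.01],[0,0,0]],[[0,0,0.02],[0,0,0]],[[0,0,0.03],[0,0,0]],[[0,0,0.03],[0,0,0]]]'
python3 st.py
python3 - <<'E'
from bench import r
import cv2,numpy as np
o=[]
for c,x0,y0 in(("side",235,130),("top",290,165)):
  o.append(cv2.resize(r.capture(c)[y0:y0+130,x0:x0+95,::-1],None,fx=4,fy=4))
cv2.imwrite("pics/c3.png",np.hstack(o))
E
```

```text
time_s: 9.37
ee_pos: [0.4854, -0.1749, 0.1015]
ee_rot: [0.0, 0.998, -0.065, -0.0]
contact_force: [0.5, 0.2, 0.4]
width: -0.0002
grasp_force: 0.2
9.3667 stand-frame tcp [-0.0004 -0.0866  0.1015] yaw [ 0.992 -0.13  -0.   ] F [0.51 0.17 0.39] -0.00021483594460788453
```

View pics/c3.png

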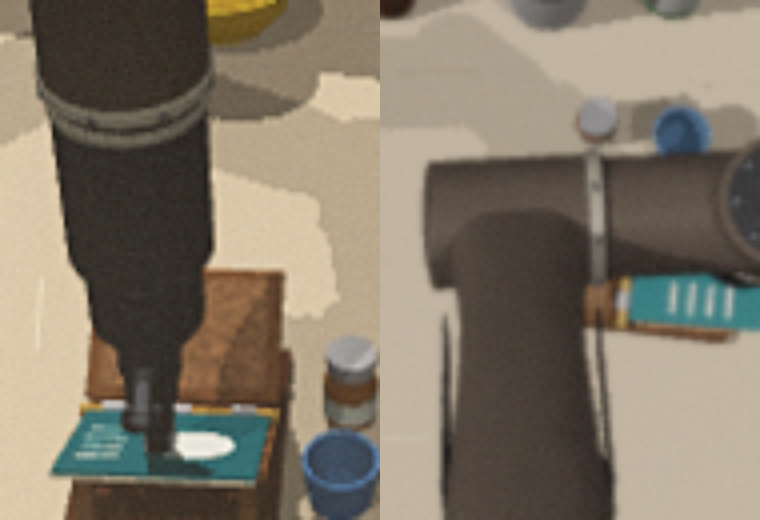

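The teal face is now up at side-crop (165,440), nearly flat. I'll keep pressing until the stop is felt.

```bash
python3 -m jog '[[[0,0,0.01],[0,0,0]],[[0,0,0.02],[0,0,0]],[[0,0,0.02],[0,0,0]],[[0,0,0.02],[0,0,0]]]'
python3 st.py
python3 -m jog '[[[0,0,0.01],[0,0,0]],[[0,0,0.02],[0,0,0]],[[0,0,0.02],[0,0,0]],[[0,0,0.02],[0,0,0]]]'
python3 st.py
```

```text
time_s: 9.8
ee_pos: [0.4854, -0.1751, 0.1007]
ee_rot: [0.0, 0.998, -0.065, 0.0]
contact_force: [-5.1, 1.7, 16.0]
width: 0.0002
grasp_force: 6.8
9.8 stand-frame tcp [-0.0003 -0.0869  0.1007] yaw [ 0.992 -0.129  0.001] F [-5.09  1.74 15.97] 0.00018124386961100838
time_s: 10.13
ee_pos: [0.4856, -0.1754, 0.1001]
ee_rot: [0.001, 0.998, -0.064, 0.001]
contact_force: [-11.5, 4.8, 33.3]
width: -0.0001
grasp_force: 14.9
10.1333 stand-frame tcp [-1.000e-04 -8.710e-02  1.001e-01] yaw [ 0.992 -0.128  0.002] F [-11.52   4.84  33.34] -0.00012277316382522477
```

The stop is firm, so I'll lift off and check.

```bash
python3 -m jog '[[[0,0,-0.03],[0,0,0]],[[0,-0.01,-0.08],[0,0,0]],[[0,-0.05,-0.2],[0,0,0]],[[0,-0.1,-0.45],[0,0,0]],[[0,-0.1,-0.7],[0,0,0]],[[0,-0.1,-1],[0,0,0]],[[0,-0.1,-1],[0,0,0]]]'
python3 -m jog '[[[0,-0.3,0],[0,0,0]],[[0,-0.6,0],[0,0,0]],[[0,-0.9,0],[0,0,0]],[[0,-1,0],[0,0,0]]]'
python3 -m jog '[[[0,-0.3,0],[0,0,0]],[[0,-0.6,0],[0,0,0]],[[0,-0.9,0],[0,0,0]],[[0,-1,0],[0,0,0]],[[0,-1,0],[0,0,0]]]'
python3 - <<'E'
from fit import *
p,T=run([.497,-.089,-.13,[2.0,2.094]])
pb=[.497,-.089,-.13]
for a in(1.95,2.0,2.05,2.094):print(a,min(sum(np.abs(fill(leaf([*pb[:2]+np.array(d),pb[2],a]),c)-T[c,"leaf"]).sum() for c in C if (c,"leaf") in T) for d in [(0,0),(.002,0),(-.002,0),(0,.002),(0,-.002)]))
o=[]
for c,x0,y0 in(("side",235,130),("top",290,165)):
  o.append(cv2.resize(r.capture(c)[y0:y0+130,x0:x0+95,::-1],None,fx=4,fy=4))
cv2.imwrite("pics/c4.png",np.hstack(o))
E
```

```text
time_s: 10.72
ee_pos: [0.4904, -0.1635, 0.2239]
ee_rot: [0.001, 0.998, -0.064, 0.005]
contact_force: [1.6, -0.3, 1.0]
width: 0.0
grasp_force: 0.0
time_s: 11.05
ee_pos: [0.5029, -0.041, 0.217]
ee_rot: [-0.0, 0.998, -0.064, 0.0]
contact_force: [0.7, 0.0, 0.2]
width: 0.0
grasp_force: 0.0
time_s: 11.47
ee_pos: [0.5184, 0.0776, 0.2165]
ee_rot: [0.0, 0.998, -0.063, -0.0]
contact_force: [-0.2, -0.4, -0.0]
width: -0.0001
grasp_force: 0.0
side leaf [(array([276., 241.]), 0.94, np.int64(875))]
side stand [(array([277., 234.]), 0.56, np.int64(3716)), (array([298., 128.]), 0.47, np.int64(432))]
top leaf [(array([371., 226.]), 0.88, np.int64(1232))]
top stand [(array([359., 225.]), 0.82, np.int64(2426)), (array([462., 214.]), 0.36, np.int64(3553))]
[ 0.4967 -0.0884 -0.1148  2.0924] 148.25
[ 0.4971 -0.0896 -0.1236  2.0839] 144.8125
1.95 573.375
2.0 394.625
2.05 224.3125
2.094 163.9375
```

View pics/c4.png

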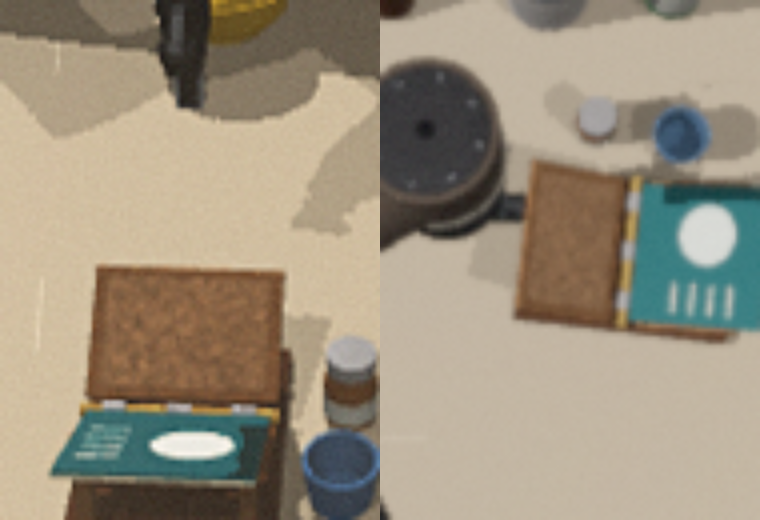

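The leaf lies flat on the -y board with its teal face up (fitted angle about 2.09). The spice jar and salt cup have not moved, and the arm is clear of everything.

```bash
python3 -c "
from bench import r
print(r.hand_in())"
```

```text
the job is handed in; nothing more can be done
None
```

I turned the leaf over its spine and pressed it flat against the other board, teal face up; the final press peaked at about 35 N against the stop, the jar and cup next to the stand did not move, and the job is handed in.

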